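# Put the analyser's waste canister into service: sensor clip on, cap home and vented

## Robot

A 6-joint arm with a two-finger parallel gripper is mounted at the origin on the work surface. World frame = base frame: x ahead of the robot, y to its left, z up, the work surface at z = 0. Lengths are in m, angles in rad, forces in N, time in s.
With the tool pointing down it reaches from about 0.225 to 0.875 m from the base axis. Payload 3.4 kg.
Tool frame: the origin (TCP) lies at the very end of the fingers, on their centre line; the grasp point (between the pads) lies 19 mm behind it; z points along the fingers, y is the line along which they close (so a half turn about z gives the same grasp; the last joint's range is limited). The gripper opens to 85 mm and grips with 20 to 120 N. Pads are 22 mm wide; open, the fingers measure 114 mm over their backs; the gripper's body (76 mm by 85 mm) begins 54 mm behind the grasp point. The pads swing forward as they close: fully open they stand 13 mm farther back than shut.
Start: joints at [-1.308, 0.276, 1.505, -0, 1.361, -0.121], TCP at [0.215, -0.533, 0.231] pointing down, gripper open.
Joint ranges: [-2.89, 2.89], [-0.75, 2.08], [0.22, 2.7], [-1.18, 4.32], [0.11, 2.71], [-2.7, 2.7]. Speed limits (rad/s): [2.57, 2.57, 3.14, 3.14, 3.14, 3.14].

## Interface

Orientations are given as a unit quaternion [w, x, y, z].
In Python, from rig import readout, vision, manip gives the robot as it stands.
- The arm moves only by the shell command python3 -m handwheel 'ROWS' [FORCE]. ROWS is JSON, a list of rows, each a list of 3 entries, a list of its own where there are three numbers: the shift along the tool's x, y, z in mm, then the turn, a rotation vector about the tool's x, y, z in units of 6 degrees (1.0 is 6 degrees), then the closure, from -1 (fully open) to 1 (shut), so that 0 is half open. A call has 1 to 20 rows; each row shifts and turns the commanded pose from where the row before left it, along the tool's axes as they then stand; what a row does not reach is not made up. A row lasts 1/8 s, in which the tool goes at most 62.5 mm and 10.7 degrees, less where a joint would pass 70% of its speed; a pose out of reach is approached as far as the arm can. A call is refused whole if a number of a shift passes 62.5 or a number of a turn 1, either way. A call with a gripper value outside its range is refused whole. The fingers move at their own pace and stop on an object; FORCE is the grip in N (left out, the last holds). Time passes only in rows, so rows that do not move let the fingers close. It gives the time, the measured TCP pose, the force, the opening and the grip force at its end, in the units of the state.
- readout.get_state(): the state, without advancing time (a new reading comes with each control period).
- vision.get_image(name): name is "scene" or "top" or "wrist"; returns the picture (384x512x3 uint8, blue, green, red); there is no depth.
- vision.camera_params(name): a dict with "intrinsics" (3x3 intrinsics, pixels), "dist" ([k1, k2, p1, p2, k3] as OpenCV has them; the pictures are not rectified), "rvec" (rotation vector, rad) and "tvec" (3), from world to camera coordinates, as OpenCV has them; the wrist camera has in their place "hand_eye" (4x4, takes a point from camera to tool coordinates, whose origin is the TCP and whose axes are the flange's). Camera axes: x right, y down, z forward; pixel columns grow to the right and rows downward; lengths in m; the calibration is good to about 2 mm. A picture is of the moment at which its call begins: read the wrist's pose just before it. camera_params takes no time and is no camera call.
- manip.sign_off(): hands the job in; it is judged then, once.
The state is a dict: "clock": time; "qpos": joint angles; "qd": joint speeds; "effort": joint torques, N m; "position": TCP position; "ee_rot": TCP orientation; "contact_force": force on the tool from outside, world axes, zero at the start; "moment": the same for the moment, N m; "width": finger opening in m; "gripper_force": force on a finger pad.
Only numpy, scipy, OpenCV 4.12 (cv2) and the standard library are available. Lean on these libraries where they do the work, as an engineer would, in place of code of your own. Each camera call takes 0.05 s, during which the arm holds its last target. There are 200 camera calls.

## Task

Take the sprung sensor clip off its parking stand and clip it upright on the top edge of the spill tray's short end wall, the one away from the canister, well down over the edge, and let go of it. Then screw the cap of the canister standing in the tray clockwise until it bottoms out, back it off a quarter turn so that the canister can vent, and finish while still holding the cap in the gripper at that setting. Do not disturb the other things on the counter.

Things in the scene. Friction and masses are not known exactly. Their poses are not given: they have to be found in the camera images.
- tray: White open spill tray, 180 (x) x 280 (y) x 45 mm, walls 5 mm, fixed to the counter; a white square waste canister (110 x 110 mm, 120 mm tall to its shoulder) stands in it towards its +y end, centre at (0, 60 mm). Origin: centre of the tray's underside. A look-alike canister outside the tray is not part of the job.
- tray_edge (a point): Middle of the top of the tray's -y end wall, the short wall far from the canister: at (0, -137.5, 45 mm) in the tray's frame, same axes. The wall runs along x (75 mm usable either way), is 5 mm thick in y and its top is 45 mm above the counter.
- cap_turn (a joint): How far the canister's cap is unscrewed, rad: 0 = bottomed out against a hard stop; grows as the cap is turned anticlockwise seen from above (1.571 = a quarter turn open). At the start 1.8 to 3.4: the cap sits on the thread, not tightened. It stays where it is left; turning takes about 0.06 N m.
- vent_cap: Ribbed round screw cap on the canister, 46 mm across, 26 mm high, axis z upright. Origin: centre of its underside, 150 mm above the counter when bottomed out, 6 mm higher per turn unscrewed. A raised rib on its top runs from the centre towards its +x, which is the tray's +x at joint value 0. The neck below is 36 mm across, with 17 mm or more free between cap and shoulder.
- clip: Grey sprung sensor clip like a clothes peg, jaws down, 18 mm wide along x, 63 mm tall, 40 g. Origin: midway between the closed jaw tips (lowest point); z up, jaws open along y, hinge pin along x at z = 32 mm. Above it two levers splay to 32 mm over their backs at z = 63 mm. Frame is the -y lever's: tips up to 0.3 rad while pinched. Either way round is fine. Starts on the stand, origin 38 mm up.
- clip_jaw: The clip's other (+y) lever. Origin on the hinge pin, 32 mm above the clip's origin; axes as the clip's when shut on a 5 mm wall. Pinched together along y to their stop (about 11 N at z = 57 mm, 17 N at z = 48 mm), the levers stand parallel, 14 mm over their backs, and the 4 mm thick jaws open to about 23 mm at the tips. Shut on 5 mm they press with about 7 N.
- stand: Fixed aluminium parking stand: base 70 x 60 x 8 mm with an upright plate 60 mm (x) x 5 mm (y), its top 60 mm above the counter. Origin: centre of the underside. The clip straddles the plate with 22 mm of jaw below the plate's top.
- tipbox: fixed lidded box of pipette tips, 77 x 62 x 42 mm, origin under its centre; not to be moved
- vial: loose small capped sample jar, 26 mm across, 55 mm tall; origin under its centre; leave alone
- reagent: loose reagent bottle, 56 mm across, 120 mm tall; origin under its centre; leave alone
- control: loose small jar of control material, 36 mm across, 70 mm tall; origin under its centre; leave alone
- marker: loose marker pen lying on the counter, 16 mm thick, 120 mm long; origin under its middle; leave alone
Not all that is in view belongs to the job. What is shaped like the clip but green or orange is not meant.

How it is judged:
By the outcome, as a careful person would: the job done as asked, in the order asked, and still so for the second after the job is handed in, while the arm keeps its last pose, push and grip.
It also fails if it takes over 58 s, if anything falls off the work surface, if the arm or the gripper's body presses on something with over 40 N, if the wrist force passes 120 N, or if a joint passes its speed limit or range.

## Working session

There is one attempt and no reset: what is moved stays moved. The work goes in short steps, Python scripts to look and compute and a shell command to move; the robot and the scene stay as the last step left them, time stands still between calls to the robot, and variables do not carry over. Pictures are saved under pics/ and viewed, at most 10 in all, crops included, and the job is handed in when it is done.

```bash
mkdir -p pics; ls
python3 - <<'E'
from rig import readout, vision
import cv2,numpy as np
for n in("scene","top"):
    im=vision.get_image(n); cv2.imwrite(f"pics/{n}0.png",cv2.resize(im,(800,600),interpolation=cv2.INTER_CUBIC)); cv2.imwrite(f"pics/raw_{n}0.png",im)
    p=vision.camera_params(n); print(n,p)
print(vision.camera_params("wrist")); print(readout.get_state())
E
```

```text
pics
scene {'intrinsics': array([[418.09036205,   0.        , 260.84152451],
       [  0.        , 418.09036205, 188.62933163],
       [  0.        ,   0.        ,   1.        ]]), 'dist': array([-0.07392115,  0.        ,  0.        ,  0.        ,  0.        ]), 'rvec': array([ 1.43033589,  1.87319462, -0.99752791]), 'tvec': array([ 0.05552709, -0.22408338,  1.55160965])}
top {'intrinsics': array([[360.88663928,   0.        , 253.84793135],
       [  0.        , 360.88663928, 189.35600907],
       [  0.        ,   0.        ,   1.        ]]), 'dist': array([-0.10607259,  0.        ,  0.        ,  0.        ,  0.        ]), 'rvec': array([ 2.10808086, -2.14469169,  0.19794946]), 'tvec': array([0.10651438, 0.58943372, 1.17561412])}
{'intrinsics': array([[268.52232833,   0.        , 255.91653999],
       [  0.        , 268.52232833, 195.57363532],
       [  0.        ,   0.        ,   1.        ]]), 'dist': array([-0.01174447,  0.        ,  0.        ,  0.        ,  0.        ]), 'hand_eye': array([[ 1.64917058e-03, -9.64423032e-01, -2.64358649e-01,
         6.65915185e-02],
       [ 9.
[... 233 characters left out ...]
0000e+00]])}
{'clock': 0.1, 'qpos': array([-1.30799355e+00,  2.76505938e-01,  1.50603270e+00, -1.90965727e-05,
        1.36069453e+00, -1.20979828e-01]), 'qd': array([-0.00092759, -0.00152759, -0.00284517, -0.00094437,  0.00053723,
       -0.00158566]), 'effort': array([ 9.48613488e-04, -4.17703342e+01, -2.46406174e+01,  1.32985060e-04,
        5.81589702e-03,  2.42591014e-06]), 'position': array([ 0.21517012, -0.53270025,  0.23053051]), 'ee_rot': array([-8.17532672e-04,  9.81644578e-01,  1.90717723e-01, -6.74300184e-05]), 'contact_force': array([0.31813281, 0.58904215, 0.57371316]), 'moment': array([-0.01219821, -0.04175901,  0.00985527]), 'gripper_force': 0.0, 'width': 0.08543071519986128}
```

View pics/top0.png

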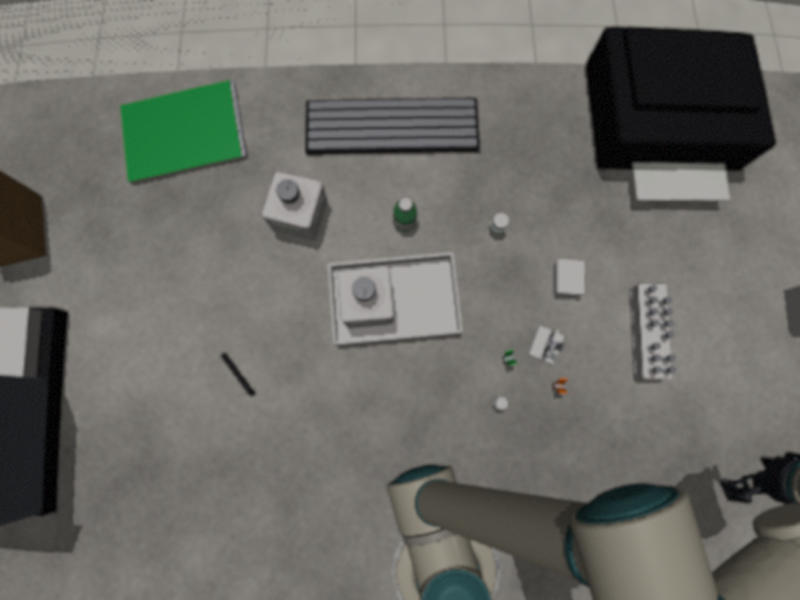

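View pics/scene0.png

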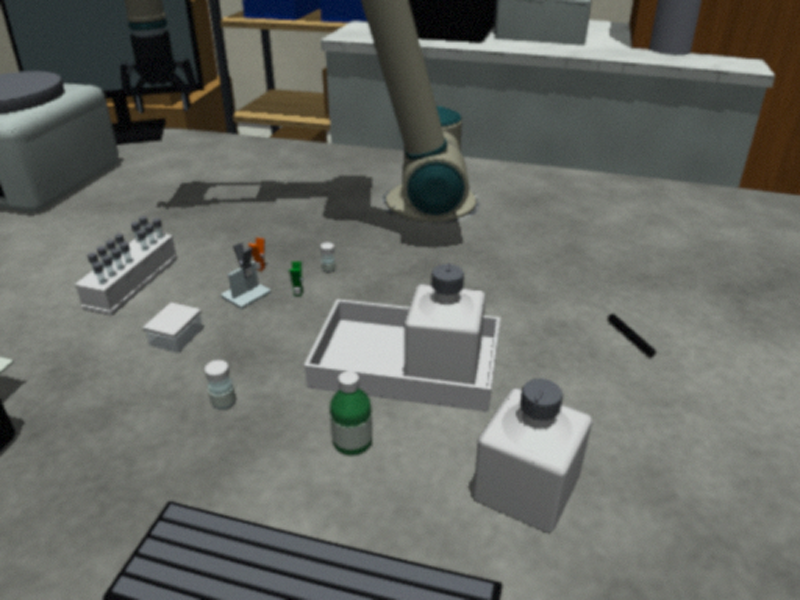

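The top view shows the white tray (330–460, 253–345) with its canister at the left end and the far end wall at x≈457. The grey clip is on the stand at (553,343), the green look-alike is at (509,357) and the orange one at (560,386). The look-alike canister is at (293,200).

```bash
cat > h.py <<'E'
from rig import readout, vision
import cv2,numpy as np
from scipy.spatial.transform import Rotation as R
def pose():
    s=readout.get_state(); q=s["ee_rot"]; return np.array(s["position"]),R.from_quat([q[1],q[2],q[3],q[0]])
def cam(n,ps=None):
    p=vision.camera_params(n); K,d=p["intrinsics"],p["dist"]
    if n=="wrist":
        t,r=ps; H=p["hand_eye"]; Rc=r.as_matrix()@H[:3,:3]; c=t+r.apply(H[:3,3])
    else:
        Rm=cv2.Rodrigues(p["rvec"])[0]; Rc=Rm.T; c=-Rm.T@p["tvec"]
    return K,d,Rc,c
def p2w(C,px,z):
    K,d,Rc,c=C; u=cv2.undistortPoints(np.array(px,float).reshape(-1,1,2),K,d).reshape(-1,2)
    v=np.c_[u,np.ones(len(u))]@Rc.T; z=np.broadcast_to(z,len(u)); return c+v*((z-c[2])/v[:,2])[:,None]
def w2p(C,P):
    K,d,Rc,c=C; rv=cv2.Rodrigues(Rc.T)[0]; return cv2.projectPoints(np.array(P,float).reshape(-1,3),rv,-Rc.T@c,K,d)[0].reshape(-1,2)
E
python3 - <<'E'
from h import *
C=cam("top"); S=.64
t=p2w(C,np.array([(329,264),(455,254),(461,334),(335,345)])*S,.045)
print("tray rim",t.round(3)); print([np.linalg.norm(t[i]-t[(i+1)%4]).round(3) for i in range(4)],t.mean(0))
for n,px,z in [("clip",(552,343),.07),("green",(509,357),.05),("orange",(560,386),.05),("stand",(547,343),.008),("cap",(364,289),.18),("vial",(501,404),.05),("tip",(570,277),.042),("control",(500,222),.07)]: print(n,p2w(C,[np.array(px)*S],z).round(3))
im=cv2.imread("pics/raw_top0.png"); c=im[195:260,310:380]; a=cv2.resize(c,None,fx=8,fy=8,interpolation=cv2.INTER_CUBIC)
im=cv2.imread("pics/raw_scene0.png"); c=im[145:200,130:220]; b=cv2.resize(c,None,fx=6,fy=6,interpolation=cv2.INTER_CUBIC)
a=cv2.resize(a,(420,390)); b=cv2.resize(b,(380,232)); o=np.zeros((390,800,3),np.uint8); o[:,:420]=a;o[:232,420:]=b; cv2.imwrite("pics/crop1.png",o)
E
```

```text
tray rim [[ 0.668  0.246  0.045]
 [ 0.686 -0.036  0.045]
 [ 0.506 -0.042  0.045]
 [ 0.487  0.232  0.045]]
[np.float64(0.282), np.float64(0.18), np.float64(0.275), np.float64(0.181)] [0.58657189 0.09987204 0.045     ]
clip [[ 0.48  -0.234  0.07 ]]
green [[ 0.454 -0.144  0.05 ]]
orange [[ 0.389 -0.252  0.05 ]]
stand [[ 0.486 -0.24   0.008]]
cap [[0.583 0.161 0.18 ]]
vial [[ 0.354 -0.122  0.05 ]]
tip [[ 0.63  -0.293  0.042]]
control [[ 0.751 -0.136  0.07 ]]
```

View pics/crop1.png

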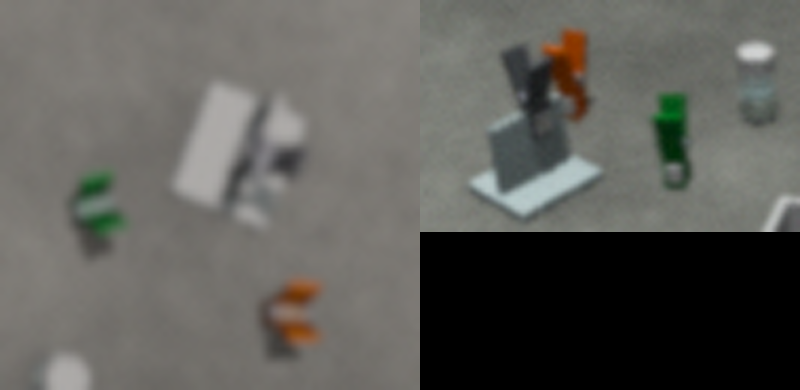

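The grey clip straddling the aluminium plate (around 552,343 in the top view) is the one meant. The green and orange ones stand on the counter. I'll move above the stand and look with the wrist camera.

```bash
python3 -m handwheel '[[[30,-34,0],[0,0,0.8],-1],[[34,-38,0],[0,0,1],-1],[[34,-38,0],[0,0,1],-1],[[34,-38,0],[0,0,1],-1],[[34,-38,0],[0,0,1],-1],[[34,-38,0],[0,0,1],-1],[[34,-38,0],[0,0,1],-1],[[34,-38,0],[0,0,0],-1],[[0,0,0],[0,0,0],-1],[[0,0,0],[0,0,0],-1]]' 60
python3 - <<'E'
from h import *
ps=pose(); im=vision.get_image("wrist"); cv2.imwrite("pics/w1.png",im); np.savez("w1.npz",t=ps[0],r=ps[1].as_quat())
print(ps[0].round(4),ps[1].as_matrix()[:,0].round(3)); C=cam("wrist",ps); print(w2p(C,[[.48,-.234,.101],[.48,-.234,.06]]))
E
```

```text
clock: 1.35
position: [0.4663, -0.2334, 0.2308]
ee_rot: [0.0, 0.987, -0.163, -0.001]
contact_force: [-0.3, -0.2, 0.3]
width: 0.0853
gripper_force: 0.0
[ 0.4663 -0.2334  0.2308] [ 0.947 -0.322 -0.002]
[[251.9729932  175.40761631]
 [252.47944337 168.65113519]]
```

View pics/w1.png

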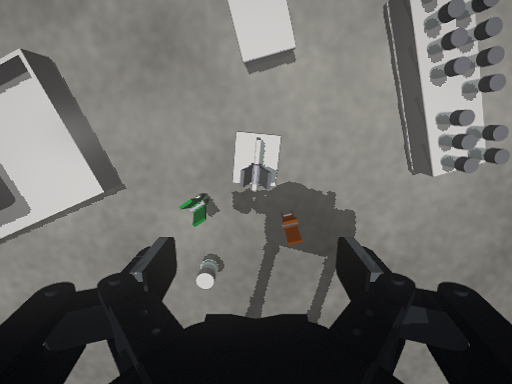

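The wrist view shows the stand base (234–282, 131–186) and the clip near (258,178), green at (198,208) and orange at (291,228). I'll enlarge it.

Run:
```python
import cv2
im=cv2.imread("pics/w1.png"); cv2.imwrite("pics/crop2.png",cv2.resize(im[125:200,218:298],(800,750),interpolation=cv2.INTER_CUBIC)[:600+0])
```

```text
(no output)
```

View pics/crop2.png

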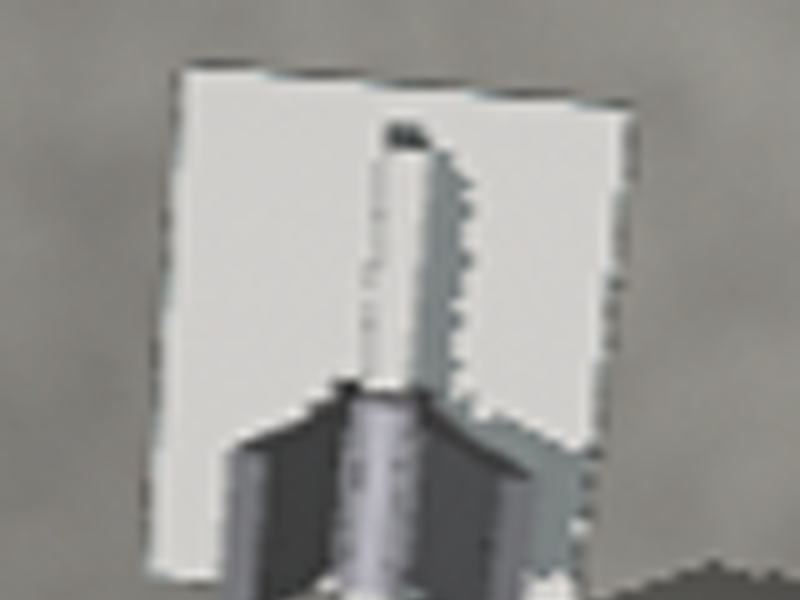

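The clip is turned about 4.8° relative to the tool. Its lever tops are 30 px apart, which matches 32 mm. I'll work out the grasp move now.

```bash
cat >> h.py <<'E'
def delta(target,yawx):
    "shift in current tool axes (mm) to world target, and tool-z turn (deg) to bring tool x to world yaw yawx(deg)"
    t,r=pose(); X=r.as_matrix()[:,0]; y=np.degrees(np.arctan2(X[1],X[0]))
    tilt=np.degrees(np.arccos(-r.as_matrix()[2,2]))
    a=-(yawx-y); a=(a+180)%360-180
    return (r.inv().apply(np.array(target)-t)*1000).round(1), a.round(2), "yaw",y.round(2),"tilt",tilt.round(2)
E
python3 - <<'E'
from h import *
d=np.load("w1.npz"); ps=(d["t"],R.from_quat(d["r"])); C=cam("wrist",ps)
o=np.array([218,125])
B=p2w(C,np.array([(180,68),(630,105)])/10+o,.008); print("base",B.round(4),np.linalg.norm(B[0]-B[1]))
L=p2w(C,np.array([(235,450),(530,475)])/10+o,.101); print(L,np.linalg.norm(L[0]-L[1]))
P=p2w(C,np.array([(408,150),(387,385)])/10+o,.060); v=P[0]-P[1]; print("plate",P,np.degrees(np.arctan2(v[1],v[0])))
yx=np.degrees(np.arctan2(*(B[1]-B[0])[1::-1]))+90; print("yaws",yx, np.degrees(np.arctan2(*(L[1]-L[0])[1::-1]))+90)
yaw=np.arctan2(v[1],v[0]); u=np.array([np.cos(yaw),np.sin(yaw),0]); c=L.mean(0)-.009*u; print("clip",c)
n=np.array([-u[1],u[0],0]); print("offset clip vs plate along n",(c-P[0])@n)
c[2]=.073; print(delta(c,np.degrees(yaw)))
# tray from wrist, near corner visible in image (125,187),(22,50)
print("traycorners",p2w(C,[(125,186),(24,50)],.045))
E
```

```text
base [[ 0.5255 -0.2257  0.008 ]
 [ 0.5018 -0.2808  0.008 ]] 0.059980104478789445
[[ 0.48877539 -0.2256463   0.101     ]
 [ 0.47661488 -0.25352419  0.101     ]] 0.030414716144770062
plate [[ 0.5090665  -0.25158503  0.06      ]
 [ 0.48418852 -0.24066114  0.06      ]] -23.706221182998096
yaws -23.253529260733828 -23.567138971498466
clip [ 0.47445457 -0.23596682  0.101     ]
offset clip vs plate along n 0.00038470302782124023
(array([  9. ,  -0.7, 157.9]), np.float64(4.88), 'yaw', np.float64(-18.83), 'tilt', np.float64(0.08))
traycorners [[ 0.50824938 -0.073619    0.045     ]
 [ 0.68612751 -0.03467958  0.045     ]]
```

```bash
python3 -m handwheel '[[[9,0,30],[0,0,0.77],-0.4],[[0,0,40],[0,0,0],-0.4],[[0,0,40],[0,0,0],-0.4],[[0,0,30],[0,0,0],-0.4],[[0,0,14],[0,0,0],-0.4],[[0,0,4],[0,0,0],-0.4],[[0,0,0],[0,0,0],-0.4]]' 40
python3 - <<'E'
from h import *
print(delta((.47445,-.236,.073),-23.5))
E
```

```text
clock: 2.28
position: [0.4758, -0.2371, 0.0741]
ee_rot: [0.0, 0.979, -0.203, 0.001]
contact_force: [0.3, 0.1, 0.8]
width: 0.06
gripper_force: 0.0
(array([-1.7, -0.5,  1.1]), np.float64(0.04), 'yaw', np.float64(-23.46), 'tilt', np.float64(0.09))
```

```bash
python3 -m handwheel '[[[-1.7,-0.5,1],[0,0,0],0],[[0,0,0],[0,0,0],0.5],[[0,0,0],[0,0,0],1],[[0,0,0],[0,0,0],1],[[0,0,0],[0,0,0],1],[[0,0,0],[0,0,0],1],[[0,0,0],[0,0,0],1],[[0,0,0],[0,0,0],1]]' 40
python3 - <<'E'
from rig import vision
import cv2
cv2.imwrite("pics/w2.png",vision.get_image("wrist")[100:384])
E
```

```text
clock: 3.28
position: [0.474, -0.2353, 0.0723]
ee_rot: [0.0, 0.979, -0.203, -0.0]
contact_force: [-0.8, -0.5, -0.2]
width: 0.0128
gripper_force: 43.7
```

View pics/w2.png

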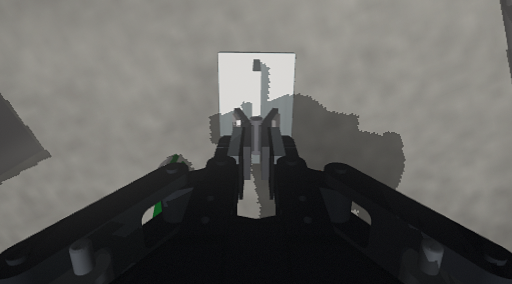

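Pinched to its stop (12.8 mm), and the jaws show open at (238,222) and (275,222). I'll lift straight up and carry it over the end wall.

```bash
python3 -m handwheel '[[[0,0,-15],[0,0,0],1],[[0,0,-30],[0,0,0],1],[[0,0,-35],[0,0,0],1],[[3,-20,0],[0,0,0],1],[[7,-45,0],[0,0,0],1],[[7,-50,0],[0,0,0],1],[[7,-50,0],[0,0,0],1],[[6,-40,0],[0,0,0],1],[[3,-25,0],[0,0,0],1],[[0,0,0],[0,0,-0.9],1],[[0,0,0],[0,0,-0.9],1],[[0,0,0],[0,0,-0.9],1],[[0,0,0],[0,0,-0.9],1],[[0,0,0],[0,0,-0.9],1],[[0,0,0],[0,0,0],1],[[0,0,0],[0,0,0],1]]' 40
python3 - <<'E'
from h import *
ps=pose(); im=vision.get_image("wrist"); cv2.imwrite("pics/raww3.png",im); cv2.imwrite("pics/w3.png",cv2.resize(im[0:260],(800,406),interpolation=cv2.INTER_CUBIC)); np.savez("w3.npz",t=ps[0],r=ps[1].as_quat())
C=cam("wrist",ps); y=np.radians(3.7)
T=lambda x,yy: (.5866+x*np.cos(y)-yy*np.sin(y),.0999+x*np.sin(y)+yy*np.cos(y),.045)
print(w2p(C,[T(.09,-.14),T(.09,-.135),T(-.09,-.14),T(0,-.14),T(.05,-.14)]).round(0)*[800/512]*1,delta(T(0,-.1375),3.7))
E
```

```text
clock: 5.32
position: [0.5959, -0.0374, 0.1529]
ee_rot: [0.0, 1.0, 0.03, 0.0]
contact_force: [-0.5, -0.4, -0.2]
width: 0.0128
gripper_force: 43.7
[[403.125  148.4375]
 [395.3125 148.4375]
 [403.125  431.25  ]
 [403.125  303.125 ]
 [403.125  220.3125]] (array([ -0.4,  -0.2, 107.7]), np.float64(-0.19), 'yaw', np.float64(3.51), 'tilt', np.float64(0.03))
```

View pics/w3.png

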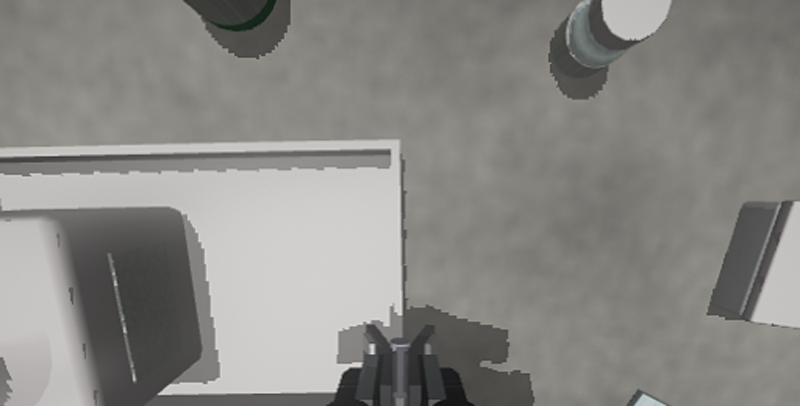

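The tray's end wall runs from its corner (401,140) down to (404,300), and the held clip at (400,345) is about over it. I'll refine the wall line.

Run:
```python
from h import *
d=np.load("w3.npz"); C=cam("wrist",(d["t"],R.from_quat(d["r"]))); k=512/800
p=p2w(C,np.array([(401,140),(2,149),(402.5,200),(404.5,300),(390,152)])*k,.045); print(p.round(4))
a=np.degrees(np.arctan2(*(p[0]-p[1])[[0,1]])); b=p[0]-p[3]; print("yaw long",90-np.degrees(np.arctan2((p[1]-p[0])[0]*-1,(p[1]-p[0])[1]))-90, "end",np.degrees(np.arctan2(b[1],b[0])))
y=np.radians(4.4); X=np.array([np.cos(y),np.sin(y),0]);Y=np.array([-X[1],X[0],0])
E=p[0]-.09*X+.0025*Y; print("edge mid",E,"centre",E+.1375*Y,"cap",E+.1975*Y); E[2]=.057; print(delta(E,4.4))
im=cv2.imread("pics/raww3.png",0); 
for r in (100,120,150,180): print(r,im[r,244:268])
```

```text
[[ 0.6899 -0.0323  0.045 ]
 [ 0.6718  0.194   0.045 ]
 [ 0.6573 -0.0353  0.045 ]
 [ 0.5976 -0.0404  0.045 ]
 [ 0.6831 -0.0266  0.045 ]]
yaw long -4.556889063224659 end 4.966820354632854
edge mid [ 0.59993882 -0.03675937  0.045     ] centre [0.58938995 0.10033538 0.045     ] cap [0.58478681 0.16015855 0.045     ]
(array([ 4.1, -0.4, 95.7]), np.float64(-0.89), 'yaw', np.float64(3.51), 'tilt', np.float64(0.03))
100 [136 136 136 135 135 130 176 199 197 197 199 171 114 124 142 139 138 137
 138 137 138 138 138 139]
120 [202 201 202 202 202 202 202 202 201 201 202 208 151  85 127 146 145 144
 144 143 144 142 142 142]
150 [205 206 205 206 205 205 205 205 205 205 206 209 162  95  86  85 119 136
 133 133 132 133 132 134]
180 [206 206 206 205 206 205 204 205 205 205 206 207 193 132  83 119 140 140
 140 142 143 144 145 144]
```

```bash
python3 -m handwheel '[[[2,-0.6,20],[0,0,-0.18],1],[[0,0,35],[0,0,0],1],[[0,0,25],[0,0,0],1],[[0,0,12],[0,0,0],1],[[0,0,4.5],[0,0,0],1],[[0,0,0],[0,0,0],1],[[0,0,0],[0,0,0],1]]' 40
```

```text
clock: 6.25
position: [0.5985, -0.0368, 0.0568]
ee_rot: [0.0, 0.999, 0.041, 0.001]
contact_force: [0.2, -0.6, -0.6]
width: 0.0121
gripper_force: 43.7
```

```bash
python3 -m handwheel '[[[0,0,0],[0,0,0],0.6],[[0,0,0],[0,0,0],0.4],[[0,0,0],[0,0,0],0.1],[[0,0,0],[0,0,0],-0.2],[[0,0,0],[0,0,0],-0.2],[[0,0,0],[0,0,0],-0.2],[[0,0,-15],[0,0,0],-0.2],[[0,0,-40],[0,0,0],-0.2],[[0,0,-50],[0,0,0],-0.4],[[0,0,-60],[0,0,0],-0.7],[[0,0,-30],[0,0,0],-1],[[0,-50,0],[0,0,0],-1],[[0,-50,0],[0,0,0],-1],[[0,0,0],[0,0,0],-1],[[0,0,0],[0,0,0],-1]]' 40
python3 - <<'E'
from h import *
ps=pose(); im=vision.get_image("wrist"); cv2.imwrite("pics/raww4.png",im); s=vision.get_image("scene"); cv2.imwrite("pics/raws4.png",s); np.savez("w4.npz",t=ps[0],r=ps[1].as_quat())
o=np.zeros((600,800,3),np.uint8); o[:384,:512]=im; a=cv2.resize(s[160:260,180:330],(600,400)); o[384:,:324]=cv2.resize(a,(324,216)); 
cv2.imwrite("pics/w4.png",np.hstack([im[:380], cv2.resize(s[130:260,190:288],(286,380),interpolation=cv2.INTER_CUBIC)]))
E
```

```text
clock: 8.12
position: [0.5897, 0.0628, 0.2516]
ee_rot: [0.001, 0.999, 0.041, 0.001]
contact_force: [0.2, 0.7, -0.1]
width: 0.0851
gripper_force: 0.0
```

View pics/w4.png

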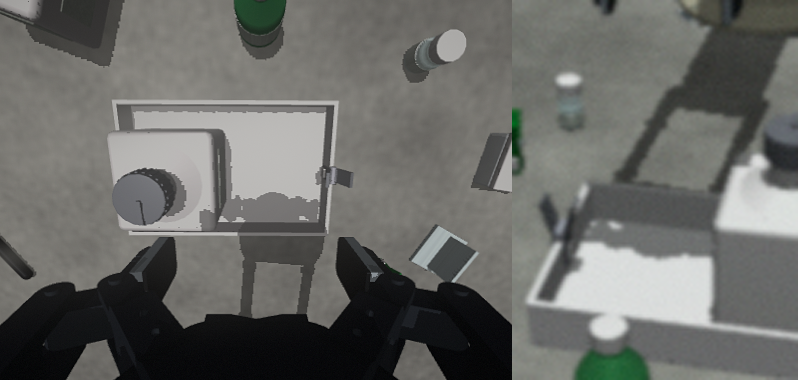

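The clip sits on the end wall at (335,177), and the stand is empty. The cap top is near (143,197), with its rib pointing down in the image from (140,200) to (146,225). I'll check the clip's uprightness and the rib angle numerically.

Run:
```python
from h import *
d=np.load("w4.npz"); ps=(d["t"],R.from_quat(d["r"])); C=cam("wrist",ps); y=np.radians(4.6); X=np.array([np.cos(y),np.sin(y),0]);Y=np.array([-X[1],X[0],0]);Z=np.array([0,0,1])
E=np.array([.598,-.0368,0.023])
f=lambda x,yy,z:E+x*X+yy*Y+z*Z
CS=cam("scene"); pts=[f(s*.009,t*.016,.063) for s in(1,-1) for t in (1,-1)]+[f(0,0,.032),f(0,0,.022)]
pw=w2p(C,pts); pc=w2p(CS,pts); print(pw.round(0).tolist(),pc.round(1).tolist())
cap=np.array([.584,.160,.179]); a=np.linspace(0,2*np.pi,40); pr=w2p(C,cap+.023*np.c_[np.cos(a),np.sin(a),0*a])
im=cv2.imread("pics/raww4.png"); s=cv2.imread("pics/raws4.png")
A=cv2.resize(im[130:240,100:230],None,fx=3,fy=3,interpolation=cv2.INTER_CUBIC)
B=cv2.resize(im[150:210,300:370],None,fx=5.5,fy=5.5,interpolation=cv2.INTER_CUBIC)
for p in pr: cv2.circle(A,tuple(((p-[100,130])*3).astype(int)),1,(0,0,255),-1)
for p in pw: cv2.circle(B,tuple(((p-[300,150])*5.5).astype(int)),3,(0,0,255),-1)
D=cv2.resize(s[170:240,185:265],None,fx=3.7,fy=3.7,interpolation=cv2.INTER_CUBIC)
for p in pc: cv2.circle(D,tuple(((p-[185,170])*3.7).astype(int)),2,(0,0,255),-1)
o=np.zeros((600,790,3),np.uint8); o[:A.shape[0],:A.shape[1]]=A; o[:B.shape[0],395:395+B.shape[1]]=B; o[335:335+D.shape[0],395:395+D.shape[1]]=D[:265]; cv2.imwrite("pics/chk.png",o)
print(readout.get_state()["qpos"].round(3)); print(delta(cap,4.6), delta(cap,105))
```

```text
[[328.0, 173.0], [355.0, 173.0], [327.0, 188.0], [354.0, 188.0], [333.0, 176.0], [331.0, 174.0]] [[210.9, 199.4], [198.3, 198.0], [212.9, 195.3], [200.5, 193.9], [206.5, 206.7], [206.8, 209.9]]
[-1.200e-02  2.930e-01  1.431e+00 -1.000e-03  1.417e+00  1.479e+00]
(array([  2.1, -98.2,  72.1]), np.float64(-0.0), 'yaw', np.float64(4.6), 'tilt', np.float64(0.05)) (array([  2.1, -98.2,  72.1]), np.float64(-100.4), 'yaw', np.float64(4.6), 'tilt', np.float64(0.05))
```

View pics/chk.png

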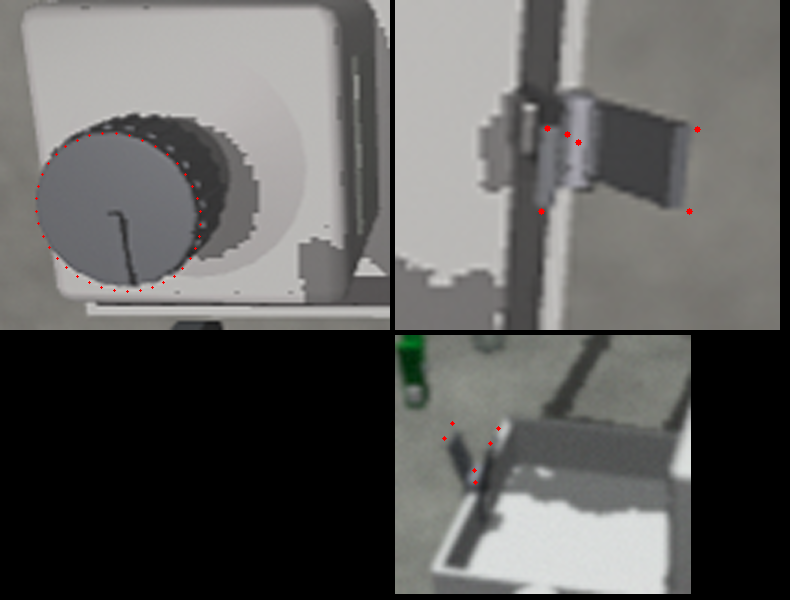

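The clip is upright and well down: the projected upright model matches within a couple of mm. The cap's top circle matches (0.584, 0.160, 0.179), and the rib angle gives a joint value of about 191° (3.34 rad). I'll wind the wrist back to leave room for the full screw-in.

```bash
python3 -m handwheel '[[[1,-49,0],[0,0,-1],-1],[[6,-49,0],[0,0,-1],-1],[[0,0,0],[0,0,-1],-1],[[0,0,0],[0,0,-1],-1],[[0,0,0],[0,0,-1],-1],[[0,0,0],[0,0,-1],-1],[[0,0,0],[0,0,-1],-1],[[0,0,0],[0,0,-1],-1],[[0,0,0],[0,0,-1],-1],[[0,0,0],[0,0,-1],-1],[[0,0,0],[0,0,-1],-1],[[0,0,0],[0,0,-1],-1],[[0,0,0],[0,0,-1],-1],[[0,0,0],[0,0,-1],-1],[[0,0,0],[0,0,-1],-1],[[0,0,0],[0,0,-1],-1],[[0,0,0],[0,0,-1],-1],[[0,0,0],[0,0,-1],-1],[[0,0,0],[0,0,-1],-1],[[0,0,0],[0,0,-1],-1]]'
python3 -m handwheel '[[[0,0,0],[0,0,-1],-1],[[0,0,0],[0,0,-1],-1],[[0,0,0],[0,0,-1],-1],[[0,0,0],[0,0,-1],-1],[[0,0,0],[0,0,-1],-1],[[0,0,0],[0,0,-1],-1],[[0,0,0],[0,0,-1],-1],[[0,0,0],[0,0,0],-1]]'
python3 - <<'E'
from h import *
ps=pose(); im=vision.get_image("wrist"); cv2.imwrite("pics/raww5.png",im); np.savez("w5.npz",t=ps[0],r=ps[1].as_quat())
C=cam("wrist",ps); a=np.linspace(0,2*np.pi,60); cap=np.array([.584,.160,.179])
cr=cv2.resize(im[80:290,150:360],(600,600),interpolation=cv2.INTER_CUBIC); k=600/210
for p in w2p(C,cap+.023*np.c_[np.cos(a),np.sin(a),0*a]): cv2.circle(cr,tuple(((p-[150,80])*k).astype(int)),1,(0,0,255),-1)
cv2.imwrite("pics/w5.png",cr); print(readout.get_state()["qpos"].round(3),delta(cap,0),w2p(C,[cap]))
E
```

```text
clock: 10.72
position: [0.5839, 0.1597, 0.2507]
ee_rot: [0.0, 0.464, 0.886, -0.0]
contact_force: [0.9, -0.4, -0.2]
width: 0.0852
gripper_force: 0.0
clock: 11.72
position: [0.5838, 0.1599, 0.2507]
ee_rot: [-0.0, 0.118, 0.993, -0.0]
contact_force: [0.0, -0.1, 0.4]
width: 0.0855
gripper_force: 0.0
[ 0.153  0.312  1.404 -0.     1.426 -1.181] (array([-0.2, -0.1, 71.8]), np.float64(166.46), 'yaw', np.float64(166.46), 'tilt', np.float64(0.02)) [[256.10864953 205.26375711]]
```

View pics/w5.png

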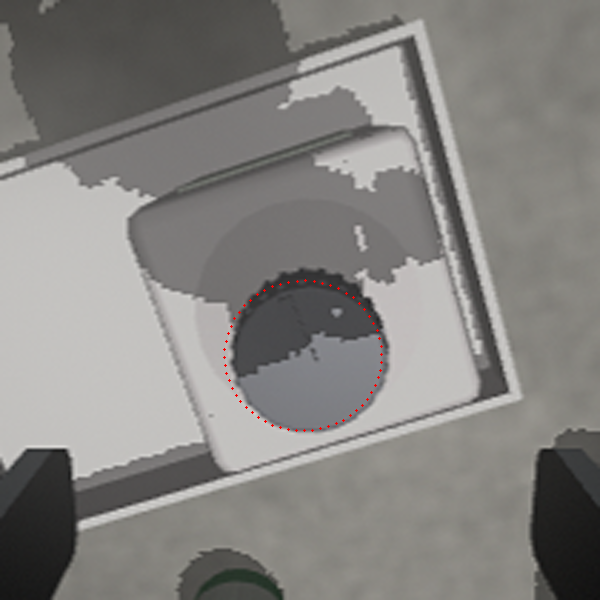

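The cap is centred at (309,356) in the crop, about 1.3 mm to +y of the tool, and the faint rib runs up-left to (290,300), which is consistent at 185–191°. I'll go down and grip.

```bash
python3 -m handwheel '[[[0,1.2,25],[0,0,0],-0.6],[[0,0,40],[0,0,0],-0.6],[[0,0,25],[0,0,0],-0.6],[[0,0,11],[0,0,0],-0.6],[[0,0,3],[0,0,0],-0.6],[[0,0,0],[0,0,0],-0.3],[[0,0,0],[0,0,0],0],[[0,0,0],[0,0,0],0.4],[[0,0,0],[0,0,0],0.4],[[0,0,0],[0,0,0],0.4]]' 25
python3 -c "
from h import *
s=readout.get_state();print(s['qpos'].round(3),s['contact_force'].round(2),s['moment'].round(3),delta((.584,.16,.147),0))"
```

```text
clock: 13.02
position: [0.5844, 0.1617, 0.1482]
ee_rot: [0.001, 0.116, 0.993, -0.0]
contact_force: [-0.5, -3.4, 6.2]
width: 0.0456
gripper_force: 26.9
[ 1.560e-01  3.770e-01  1.567e+00 -1.000e-03  1.196e+00 -1.181e+00] [-0.5  -3.41  6.16] [-0.504  0.153  0.017] (array([ 0. , -1.8,  1.2]), np.float64(166.65), 'yaw', np.float64(166.65), 'tilt', np.float64(0.15))
```

```bash
python3 -m handwheel '[[[0,-0.4,-0.5],[0,0,0.5],0.4],[[0,0,0.1],[0,0,1],0.4],[[0,0,0.1],[0,0,1],0.4],[[0,0,0.1],[0,0,1],0.4],[[0,0,0.1],[0,0,1],0.4],[[0,0,0.1],[0,0,1],0.4],[[0,0,0.1],[0,0,1],0.4],[[0,0,0.1],[0,0,1],0.4],[[0,0,0.1],[0,0,1],0.4],[[0,0,0.1],[0,0,1],0.4],[[0,0,0.1],[0,0,1],0.4],[[0,0,0.1],[0,0,1],0.4],[[0,0,0.1],[0,0,1],0.4],[[0,0,0.1],[0,0,1],0.4],[[0,0,0.1],[0,0,1],0.4],[[0,0,0.1],[0,0,1],0.4],[[0,0,0.1],[0,0,1],0.4],[[0,0,0.1],[0,0,1],0.4],[[0,0,0.1],[0,0,1],0.4],[[0,0,0],[0,0,0],0.4]]'
python3 -c "
from h import *
s=readout.get_state();print(s['qpos'].round(3),s['contact_force'].round(2),s['moment'].round(3),delta((.584,.16,.147),0))"
```

```text
clock: 15.52
position: [0.5862, 0.1624, 0.1465]
ee_rot: [0.001, 0.884, 0.467, 0.003]
contact_force: [5.1, -0.4, 2.4]
width: 0.0454
gripper_force: 26.7
[0.156 0.379 1.569 0.    1.188 0.754] [ 5.06 -0.43  2.4 ] [-0.115 -0.758 -0.051] (array([-3.2, -0.5, -0.5]), np.float64(55.7), 'yaw', np.float64(55.7), 'tilt', np.float64(0.35))
```

```bash
python3 -m handwheel '[[[0.3,0.5,0.1],[0,0,1],0.4],[[0,0,0.1],[0,0,1],0.4],[[0,0,0.1],[0,0,1],0.4],[[0,0,0.1],[0,0,1],0.4],[[0,0,0.1],[0,0,1],0.4],[[0,0,0.1],[0,0,1],0.4],[[0,0,0.1],[0,0,1],0.4],[[0,0,0.1],[0,0,1],0.4],[[0,0,0.1],[0,0,1],0.4],[[0,0,0.1],[0,0,1],0.4],[[0,0,0],[0,0,0],0.4]]'
Q="
from h import *
s=readout.get_state();print(s['qpos'].round(3)[5],s['contact_force'].round(2),s['moment'].round(3),delta((.584,.16,.147),0))"
echo "$Q">q.py; python3 q.py
python3 -m handwheel '[[[0,0,0.1],[0,0,0.5],0.4],[[0,0,0],[0,0,0],0.4]]' >/dev/null; python3 q.py
python3 -m handwheel '[[[0,0,0.1],[0,0,0.5],0.4],[[0,0,0],[0,0,0],0.4]]' >/dev/null; python3 q.py
```

```text
clock: 16.9
position: [0.5867, 0.1613, 0.1455]
ee_rot: [0.0, 0.999, -0.037, 0.003]
contact_force: [4.6, -2.5, 2.0]
width: 0.0451
gripper_force: 26.7
1.801 [ 4.63 -2.48  1.98] [-0.447 -0.737 -0.044] (array([-2.6,  1.5, -1.5]), np.float64(-4.27), 'yaw', np.float64(-4.27), 'tilt', np.float64(0.33))
1.853 [ 5.1  -3.    2.67] [-0.516 -0.704 -0.03 ] (array([-2.6,  1.6, -1.6]), np.float64(-7.26), 'yaw', np.float64(-7.26), 'tilt', np.float64(0.33))
1.906 [ 5.69 -2.95  3.1 ] [-0.526 -0.699 -0.062] (array([-2.5,  1.6, -1.6]), np.float64(-10.25), 'yaw', np.float64(-10.25), 'tilt', np.float64(0.33))
```

```bash
python3 -m handwheel '[[[0.6,0.4,0],[0,0,0.5],0.4],[[0,0,0],[0,0,0],0.4]]' >/dev/null; python3 q.py
python3 -m handwheel '[[[0,0,0],[0,0,0.5],0.4],[[0,0,0],[0,0,0],0.4]]' >/dev/null; python3 q.py
python3 -m handwheel '[[[0,0,0],[0,0,0.5],0.4],[[0,0,0],[0,0,0],0.4]]' >/dev/null; python3 q.py
python3 -m handwheel '[[[0,0,0],[0,0,0.5],0.4],[[0,0,0],[0,0,0],0.4]]' >/dev/null; python3 q.py
```

```text
1.957 [ 4.75 -2.36  3.85] [-0.43  -0.673 -0.056] (array([-2.4,  1.7, -1.8]), np.float64(-13.25), 'yaw', np.float64(-13.25), 'tilt', np.float64(0.26))
2.009 [ 4.98 -2.84  3.77] [-0.424 -0.717 -0.09 ] (array([-2.3,  1.7, -1.8]), np.float64(-16.24), 'yaw', np.float64(-16.24), 'tilt', np.float64(0.26))
2.059 [ 4.6  -1.79  3.68] [-0.372 -0.651  0.726] (array([-2. ,  1.8, -1.8]), np.float64(-19.1), 'yaw', np.float64(-19.1), 'tilt', np.float64(0.24))
2.112 [ 3.11 -2.21  4.93] [-0.243 -0.45   0.806] (array([-0.7,  1.9, -2. ]), np.float64(-22.12), 'yaw', np.float64(-22.12), 'tilt', np.float64(0.11))
```

The stop was reached between −16° and −19° of yaw: the moment jumped to 0.73 and then 0.81 N m with a slight slip. Total travel was about 185°, which fits the rib. I'll unwind in small steps to find the zero-torque angle, then back off.

```bash
for i in 1 2 3; do python3 -m handwheel '[[[0,0,0],[0,0,-0.2],0.4],[[0,0,0],[0,0,0],0.4]]' >/dev/null; python3 q.py; done
```

```text
2.092 [ 2.93 -1.97  5.13] [-0.234 -0.427  0.37 ] (array([-0.8,  1.9, -2. ]), np.float64(-20.99), 'yaw', np.float64(-20.99), 'tilt', np.float64(0.11))
2.072 [ 3.62 -1.87  5.5 ] [-0.223 -0.469  0.033] (array([-0.8,  1.8, -2. ]), np.float64(-19.88), 'yaw', np.float64(-19.88), 'tilt', np.float64(0.11))
2.051 [ 2.55 -1.65  6.08] [-0.273 -0.424 -0.046] (array([-0.9,  1.8, -2. ]), np.float64(-18.68), 'yaw', np.float64(-18.68), 'tilt', np.float64(0.11))
```

```bash
python3 -m handwheel '[[[0,0,-0.1],[0,0,-1],0.4],[[0,0,-0.1],[0,0,-1],0.4],[[0,0,-0.1],[0,0,-1],0.4],[[0,0,-0.1],[0,0,-1],0.4],[[0,0,-0.1],[0,0,-1],0.4],[[0,0,-0.1],[0,0,-1],0.4],[[0,0,-0.1],[0,0,-1],0.4],[[0,0,-0.1],[0,0,-1],0.4],[[0,0,-0.1],[0,0,-1],0.4],[[0,0,-0.1],[0,0,-1],0.4],[[0,0,-0.1],[0,0,-1],0.4],[[0,0,-0.1],[0,0,-1],0.4],[[0,0,-0.1],[0,0,-1],0.4],[[0,0,-0.1],[0,0,-1],0.4],[[0,0,-0.1],[0,0,-0.9],0.4],[[0,0,0],[0,0,0],0.4],[[0,0,0],[0,0,0],0.4]]'; python3 q.py
python3 - <<'E'
from h import *
# clip still there? compare scene crop with the earlier picture
a=cv2.imread("pics/raws4.png",0)[180:240,190:215].astype(int); b=vision.get_image("scene"); cv2.imwrite("pics/s_end.png",b)
b=cv2.cvtColor(b,cv2.COLOR_BGR2GRAY)[180:240,190:215]; print("clip area mean diff",abs(a-b).mean(),abs(a-b).max())
# does the rib show beside the fingers? wrist image darkest line around predicted rib at joint 90 deg
E
```

```text
clock: 21.28
position: [0.5855, 0.1613, 0.1466]
ee_rot: [0.001, 0.815, 0.579, 0.001]
contact_force: [3.5, -1.6, 5.3]
width: 0.0453
gripper_force: 27.0
0.491 [ 3.46 -1.62  5.27] [-0.356 -0.479  0.046] (array([-1.7, -1. , -0.4]), np.float64(70.73), 'yaw', np.float64(70.73), 'tilt', np.float64(0.11))
clip area mean diff 2.2133333333333334 56
```

```bash
python3 -c "
from rig import manip; print(manip.sign_off())"
```

```text
the job is handed in; nothing more can be done
None
```

The job is handed in at about 21 s: the grey clip is upright and well down on the tray's far end wall, and the cap was screwed to its stop, backed off about 90°, and is still held in the gripper at that setting.

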